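# Change over the trays of a terminal rack

### The arm

A 6-joint arm with a two-finger parallel gripper is mounted at the origin on the work surface. World frame = base frame: x ahead of the robot, y to its left, z up, the work surface at z = 0. Lengths are in m, angles in rad, forces in N, time in s.
With the tool pointing down it reaches from about 0.375 to 0.9 m from the base axis. Payload 3.1 kg.
Tool frame: the origin (TCP) lies midway between the tips of the shut fingers; the grasp point (between the pads) lies 19 mm behind it; z points along the fingers, y is the line along which they close (so a half turn about z gives the same grasp; the last joint's range is limited). The gripper opens to 87 mm and grips with 3 to 60 N. Pads are 19 mm wide; open, the fingers measure 117 mm over their backs; the gripper's body (75 mm by 190 mm) begins 51 mm behind the grasp point.
Start: joints at [-1.327, 0.527, 1.433, -0, 1.181, -0.178], TCP at [0.256, -0.57, 0.223] pointing down, gripper open.
Joint ranges: [-3.08, 3.08], [-0.75, 2.2], [0.22, 2.44], [-1.43, 4.57], [0, 2.65], [-2.85, 2.85]. Speed limits (rad/s): [2.79, 2.79, 3.14, 3.14, 3.14, 3.14].

### API

Orientations are given as a unit quaternion [x, y, z, w].
In Python, from rig import status, imaging, order gives the robot as it stands.
- The arm moves only by the tool arm_command, never from a script. Its argument "deltas" is one flat list of numbers, 5 for each row, row after row: the opening, from -1 (shut) to 1 (fully open), so that 0 is half open, then the shift along the tool's x, y, z in m, then the turn about the tool's z in rad. In form: [gripper, tx, ty, tz, roll, gripper, tx, ty, tz, roll, ...]. A call has 1 to 12 rows; each row shifts and turns the commanded pose from where the row before left it, along the tool's axes as they then stand; what a row does not reach is not made up. A row lasts 1/8 s, in which the tool goes at most 62.5 mm and 10.7 degrees, less where a joint would pass 70% of its speed; a pose out of reach is approached as far as the arm can. A call with a gripper value outside its range is refused whole. The fingers move at their own pace and stop on an object; "newtons" is the grip in N (left out, the last holds). Time passes only in rows, so rows that do not move let the fingers close. It gives the time, the measured TCP pose, the force, the opening and the grip force at its end, in the units of the state.
- status.get_obs(): the state, without advancing time (a new reading comes with each control period).
- imaging.camera(name): name is "scene" or "side" or "wrist"; returns (picture, depth): 420x560x3 uint8, red, green, blue; 420x560 float32, m along the optical axis (not along the pixel's ray), 0 where there is no reading.
- imaging.camera_params(name): a dict with "intrinsics" (3x3 intrinsics, pixels), "camera_from_world" (4x4, takes a point from world to camera coordinates). Camera axes: x right, y up, looking along -z (the intrinsics and any distortion apply to the point x, -y, -z); pixel columns grow to the right and rows downward; lengths in m; the calibration is good to about 2 mm. A picture is of the moment at which its call begins: read the wrist's pose just before it. camera_params takes no time and is no camera call; for the wrist camera it gives the pose at the moment of the call.
- order.hand_in(): hands the job in; it is judged then, once.
The state is a dict: "time": time; "q": joint angles; "joint_velocities": joint speeds; "joint_torque": joint torques, N m; "position": TCP position; "tool_rot": TCP orientation; "ft_force": force on the tool from outside, world axes, zero at the start; "moment": the same for the moment, N m; "grip_width": finger opening in m; "grip_force": force on a finger pad.
Only numpy, scipy, OpenCV 4.12 (cv2) and the standard library are available. Lean on these libraries where they do the work, as an engineer would, in place of code of your own. Each camera call takes 0.05 s, during which the arm holds its last target. There are 200 camera calls.

### The job

The relays are needed next at this small-parts rack: hook a fingertip behind the front lip of the tray that holds the relays and draw it out along its runners to its stop, and push the tray that was left standing out fully home, so that the relay tray is the only one out. Use the fingertips only: never pinch a tray front between the fingers, leave the relays lying in their tray, and do not disturb the other things on the bench.

Things in the scene. Friction and masses are not known exactly. Their poses are not given: they have to be found in the camera images.
- rack: fixed grey steel bench rack, 324 mm wide, three trays side by side (pitch 106 mm) on runners; the trays' order varies. Origin on the bench below the middle of the row of tray fronts when home; x level from the fronts into the rack (trays draw out along -x), y to the left, z up. Its cover, 95 mm above the bench (rim and tape roll on it: up to 119 mm), begins 88 mm behind the home fronts.
- relay_tray (a joint): how far the tray holding RELAYS: about 26 mm black box-shaped cases with brass blades, four of them, loose, is drawn out (m): 0 home at its rear stop, 0.12 at its out stop; it starts home or up to 15 mm out; stays where left, friction about 2.5 N. Tray 96 mm wide, 260 long, open-topped, walls to 82 mm above the bench, floor at 16 mm.
- relay_lip: front panel of the relay tray, its upper edge the lip to hook: 4 mm thick, 96 mm wide, 66 mm above the tray floor. Origin mid upper edge at the OUTER face, 82 mm above the bench, moves with the tray; x level into the tray (draw out along -x), y along the lip, z up. Behind it the tray, 90 mm wide inside, is open from above for at least 84 mm.
- relay_card: card holder on the outside of the relay tray's front panel: steel plate with a blank white card, 86 mm wide, 52 mm high, 3 mm proud of the panel. Origin at its middle on the panel's outer face, 53 mm above the bench; axes as the lip. The place to push the tray home.
- grommet_tray (a joint): how far the tray holding GROMMETS: black rubber rings, 36 mm across, fixed in the tray, up to 21 mm above its floor, is drawn out (m): 0 home at its rear stop, 0.12 at its out stop; this is the tray left standing out at the start, by 60 to 105 mm; stays where left, friction about 2.5 N. Tray 96 mm wide, 260 long, open-topped, walls to 82 mm above the bench, floor at 16 mm.
- grommet_lip: front panel of the grommet tray, its upper edge the lip to hook: 4 mm thick, 96 mm wide, 66 mm above the tray floor. Origin mid upper edge at the OUTER face, 82 mm above the bench, moves with the tray; x level into the tray (draw out along -x), y along the lip, z up. Behind it the tray, 90 mm wide inside, is open from above for at least 84 mm.
- grommet_card: card holder on the outside of the grommet tray's front panel: steel plate with a blank white card, 86 mm wide, 52 mm high, 3 mm proud of the panel. Origin at its middle on the panel's outer face, 53 mm above the bench; axes as the lip. The place to push the tray home.
- lug_tray (a joint): how far the tray holding CABLE LUGS: copper tubes with a flattened eye end, about 52 mm long, fixed in the tray, up to 28 mm above its floor, is drawn out (m): 0 home at its rear stop, 0.12 at its out stop; it starts home; stays where left, friction about 2.5 N. Tray 96 mm wide, 260 long, open-topped, walls to 82 mm above the bench, floor at 16 mm.
- lug_lip: front panel of the lug tray, its upper edge the lip to hook: 4 mm thick, 96 mm wide, 66 mm above the tray floor. Origin mid upper edge at the OUTER face, 82 mm above the bench, moves with the tray; x level into the tray (draw out along -x), y along the lip, z up. Behind it the tray, 90 mm wide inside, is open from above for at least 84 mm.
- lug_card: card holder on the outside of the lug tray's front panel: steel plate with a blank white card, 86 mm wide, 52 mm high, 3 mm proud of the panel. Origin at its middle on the panel's outer face, 53 mm above the bench; axes as the lip. The place to push the tray home.
- relay_floor (a point): point on the inner floor of the relay tray, 45 mm behind the front panel's outer face, on the tray's centre line, 16 mm above the bench; axes as the lip
- relay0: one of the four loose relays lying in the relay tray: case 26 x 26 x 26 mm, three blades reaching 9 mm from the case on its +x side, about 30 g; its top is 42 mm above the bench. Origin at the middle of the case's underside.
- relay1: one of the four loose relays lying in the relay tray: case 26 x 26 x 26 mm, three blades reaching 9 mm from the case on its +x side, about 30 g; its top is 42 mm above the bench. Origin at the middle of the case's underside.
- relay2: one of the four loose relays lying in the relay tray: case 26 x 26 x 26 mm, three blades reaching 9 mm from the case on its +x side, about 30 g; its top is 42 mm above the bench. Origin at the middle of the case's underside.
- relay3: one of the four loose relays lying in the relay tray: case 26 x 26 x 26 mm, three blades reaching 9 mm from the case on its +x side, about 30 g; its top is 42 mm above the bench. Origin at the middle of the case's underside.
- spray_can: blue round can with a white cap, 64 mm across, 160 mm tall, standing on the bench to the left of the rack; a bystander, not to be disturbed. Origin at the centre of its underside.
- screwdriver: screwdriver, 190 mm long, lying on the bench to the right of the trays, handle to its -x, 26 mm thick; a bystander. Origin on the bench below the middle of its length.
- plug: black multi-way connector plug, 46 x 36 x 22 mm, lying on the bench to the left of the trays; a bystander. Origin at the centre of its underside.
Things that resemble listed ones, but are neither listed nor needed, are in the scene too. Leave any pink or red look-alike of the relay3 alone.

How it is judged:
By the outcome, as a careful person would: the job done as asked, in the order asked, and still so for the second after the job is handed in, with the robot touching nothing.
It also fails if it takes over 43 s, if anything falls off the work surface, if the arm or the gripper's body presses on something with over 40 N, if the wrist force passes 120 N, or if a joint passes its speed limit or range.

## Working session

There is one attempt and no reset: what is moved stays moved. The work goes in short steps, Python scripts to look and compute and a tool call to move; the robot and the scene stay as the last step left them, time stands still between calls to the robot, and variables do not carry over. Pictures are saved under pics/ and viewed, at most 10 in all, crops included, and the job is handed in when it is done.

Besides the shell and the picture viewer there is one more tool, called after "Emit:" as name(argument=value, ...) on one line, values as JSON. arm_command: Moves the arm, as the interface text tells. Its arguments: {"type":"object","properties":{"deltas":{"type":"array"},"newtons":{"type":"number"}},"required":["deltas"]}

```bash
mkdir -p pics; ls; cat > h.py <<'E'
import numpy as np, cv2
from rig import status, imaging, order
def shot(n,f):
    p=imaging.camera_params(n); im,d=imaging.camera(n)
    cv2.imwrite(f'pics/{f}.png',cv2.cvtColor(im,cv2.COLOR_RGB2BGR)); np.savez(f'pics/{f}.npz',im=im,d=d,K=p['intrinsics'],T=p['camera_from_world'])
    return im,d,p
def load(f): 
    z=np.load(f'pics/{f}.npz'); return z
def pt(z,u,v,dep):
    K,T=z['K'],z['T']; c=np.linalg.inv(K)@np.array([u,v,1.])*dep
    return (np.linalg.inv(T)@np.array([c[0],-c[1],-c[2],1]))[:3]
def cloud(z):
    d=z['d'];v,u=np.mgrid[:d.shape[0],:d.shape[1]]
    c=np.linalg.inv(z['K'])@np.stack([u.ravel(),v.ravel(),np.ones(u.size)])*d.ravel()
    return (np.linalg.inv(z['T'])@np.vstack([c[0],-c[1],-c[2],np.ones(u.size)]))[:3].T.reshape(*d.shape,3)
E
python3 - <<'E'
from h import *
print(status.get_obs())
for n in('scene','side'):
    im,d,p=shot(n,n+'0'); print(n,(d>0).mean(),p)
E
```

```text
pics
{'time': 0.0, 'q': array([-1.32652960e+00,  5.28473754e-01,  1.43389831e+00,  4.14368072e-06,
        1.18138972e+00, -1.78514556e-01]), 'joint_velocities': array([-0.00025506, -0.00026569,  0.00039636, -0.00020855,  0.00019683,
       -0.0005706 ]), 'joint_torque': array([-6.31538915e-04, -4.40046787e+01, -1.76592153e+01,  6.33846782e-02,
        5.80563443e-02, -1.47754113e-04]), 'position': array([ 0.25627682, -0.56924113,  0.22156824]), 'tool_rot': array([ 9.77739666e-01,  2.09818895e-01, -3.37349039e-05, -1.08403931e-03]), 'ft_force': array([-0.83022964, -0.01817252, -0.16941353]), 'moment': array([ 0.02538791,  0.00381058, -0.04259641]), 'grip_force': 0.0, 'grip_width': 0.0867451091141388}
scene 0.9960416666666667 {'intrinsics': array([[436.66913607,   0.        , 280.72676542],
       [  0.        , 436.66913607, 213.10665533],
       [  0.        ,   0.        ,   1.        ]]), 'camera_from_world': array([[ 0.75136726,  0.65975705, -0.01295652, -0.47524367],
       [-0.54061643,  0.62670497,  0.56122613,  0.25996037],
       [ 0.37839281, -0.41468243,  0.82756109, -1.12622636],
       [ 0.        ,  0.        ,  0.        ,  1.        ]])}
side 0.9961309523809524 {'intrinsics': array([[520.34054298,   0.        , 286.83461733],
       [  0.        , 520.34054298, 210.76408219],
       [  0.        ,   0.        ,   1.        ]]), 'camera_from_world': array([[ 0.9992075 , -0.03873268,  0.00917333, -0.60937897],
       [ 0.01244027,  0.52279972,  0.85236477, -0.10142784],
       [-0.03781019, -0.85157515,  0.52286724, -1.02248037],
       [ 0.        ,  0.        ,  0.        ,  1.        ]])}
```

View pics/scene0.png

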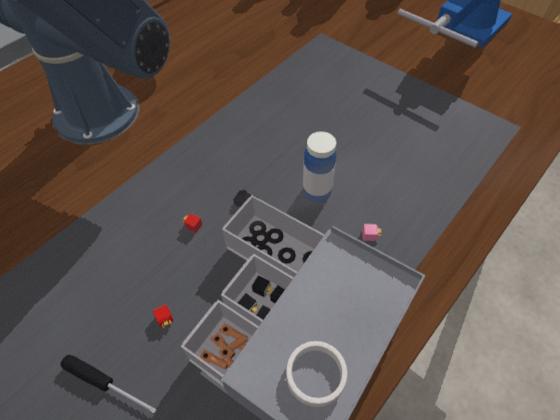

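View pics/side0.png

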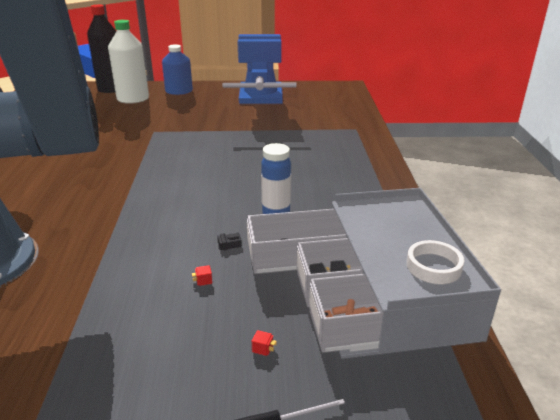

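The scene view shows the grommet tray standing out at about (275,240), the relay tray in the middle at (262,295) and the lug tray at (225,345). The red relay look-alikes are at (192,223) and (163,316), and a pink one at (370,232). The plug is at (242,199), the can at (320,165) and the screwdriver at (105,380). Next I'll measure the lips.

```bash
python3 - <<'E'
from h import *
P=[]
for f in('scene0','side0'):
    z=load(f);c=cloud(z);im=z['im']
    P.append(np.hstack([c.reshape(-1,3),im.reshape(-1,3)]))
    c0=c[380:,:][:5]
    b=(c[...,2]>.09)&(c[...,2]<.1)&(c[...,0]>.3)&(c[...,0]<1.1); q=c[b][:,:2].astype(np.float32)
    print(f,'cover',b.sum(),cv2.minAreaRect(q))
    if f=='scene0':
        for n,u,v in(('bench',200,150),('plug',242,199),('can',321,140),('sd',85,372),('red',192,223),('red2',163,316)): print(n,c[v,u])
P=np.vstack(P); s=(P[:,2]>.03)&(P[:,2]<.2)&(P[:,0]>.3)&(P[:,0]<1.1)&(P[:,1]>-.5)&(P[:,1]<.4)
w=P[s]; 
t=w[(w[:,2]>.076)&(w[:,2]<.088)]
S=1000;x0,y0=.35,-.35
M=np.zeros((700,700,3),np.uint8)
for a in w:
    i,j=int((a[0]-x0)*S),int((a[1]-y0)*S)
    if 0<=i<700 and 0<=j<700: M[699-i,699-j]=(60,60,60) if not .076<a[2]<.088 else (0,255,255)
cv2.imwrite('pics/map.png',M[50:650,:])
E
```

```text
scene0 cover 20080 ((0.6526283621788025, 0.339456170797348), (0.2757435739040375, 1.2349820137023926), 17.836116790771484)
bench [0.30049431 0.08481603 0.00109858]
plug [0.48600136 0.03989968 0.01488388]
can [0.58636868 0.17370932 0.15953774]
sd [ 0.54220606 -0.39668008  0.0248809 ]
red [ 0.45554144 -0.07594557  0.02398435]
red2 [ 0.5660102  -0.24608933  0.02565774]
side0 cover 10189 ((0.6377803087234497, 1.0586464405059814), (2.623461961746216, 0.7512487173080444), 86.20071411132812)
```

View pics/map.png

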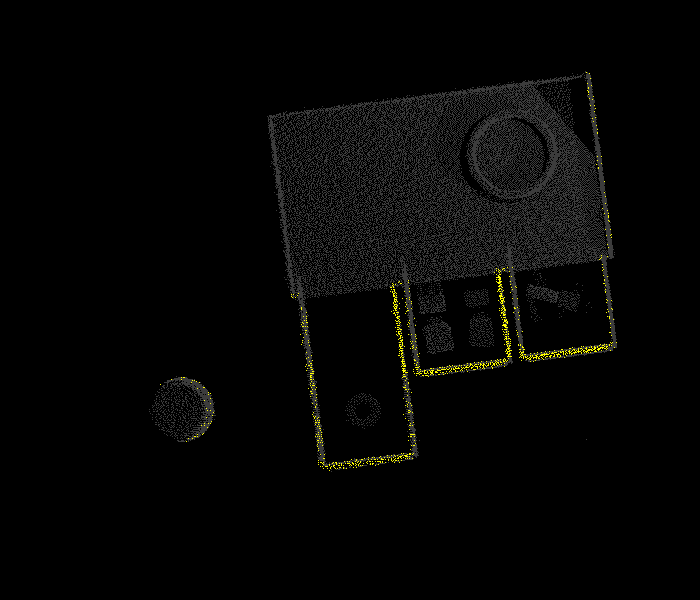

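The map shows three tray fronts at yaw ≈7°. The relay tray (middle) is slightly out and the grommet tray is about 95 mm out. Next I fit the fronts and relay positions in the rack frame.

```bash
cat > fit.py <<'E'
from h import *
def fit(files,th=None):
    P=np.vstack([cloud(load(f)).reshape(-1,3) for f in files])
    t=P[(P[:,2]>.077)&(P[:,2]<.087)]
    box=dict(relay=((.631,-.113),),grommet=((.538,-.018),),lug=((.648,-.217),))
    return P,t
E
python3 - <<'E'
from fit import *
P,t=fit(['scene0','side0'])
th=np.deg2rad(7.2)
def rf(p,th): c,s=np.cos(th),np.sin(th); return np.c_[p[:,0]*c+p[:,1]*s,-p[:,0]*s+p[:,1]*c,p[:,2]]
# refine yaw from lips
for n,c in dict(relay=(.631,-.113),grommet=(.538,-.018),lug=(.648,-.217)).items():
    q=rf(t,th); cc=rf(np.array([[*c,0.]]),th)[0]
    m=(abs(q[:,0]-cc[0])<.012)&(abs(q[:,1]-cc[1])<.055)
    l=q[m]; mid=l[abs(l[:,1]-np.median(l[:,1]))<.038]; k=np.polyfit(mid[:,1],mid[:,0],1)
    print(n,len(l),'slope deg',np.rad2deg(k[0]),'x pct',np.percentile(mid[:,0],[3,50,97]),'y ext',np.percentile(l[:,1],[1,99]),'z',mid[:,2].mean())
    q=rf(P,th); x0=np.percentile(mid[:,0],3); yc=np.percentile(l[:,1],[1,99]).mean()
    o=q[(q[:,0]>x0+.008)&(q[:,0]<x0+.06)&(abs(q[:,1]-yc)<.04)&(q[:,2]>.034)&(q[:,2]<.06)]
    if len(o): print('  objects x from lip',np.percentile(o[:,0]-x0,[2,50]),'z max',np.percentile(o[:,2],98))
E
```

```text
relay 386 slope deg -0.2888537681631406 x pct [0.60935512 0.61334592 0.61658183] y ext [-0.23989142 -0.14343135] z 0.0805688487115498
  objects x from lip [0.02258016 0.0370426 ] z max 0.04450056056970311
grommet 304 slope deg -0.3066368176413907 x pct [0.5284632  0.53249898 0.53541489] y ext [-0.13471487 -0.03715025] z 0.08078150362143853
  objects x from lip [0.03941177 0.04808153] z max 0.03723130608437841
lug 507 slope deg 0.05805129817999361 x pct [0.61146169 0.61525928 0.61850613] y ext [-0.34607117 -0.25028903] z 0.08070174806556354
  objects x from lip [0.04720031 0.05655493] z max 0.044947443400253334
```

Emit:
arm_command(deltas=[-1, 0, 0, 0, 0.147, -1, 0, 0, 0, 0.146, -1, 0.038, -0.034, 0, 0, -1, 0.038, -0.034, 0, 0, -1, 0.038, -0.034, 0, 0, -1, 0.038, -0.034, 0, 0, -1, 0.038, -0.034, 0, 0, -1, 0.038, -0.034, 0, 0, -1, 0.038, -0.034, 0, 0, -1, 0.038, -0.034, 0, 0, -1, 0.038, -0.034, 0, 0, -1, 0.038, -0.034, 0, 0], newtons=20)

```text
time: 1.6
position: [0.5899, -0.1821, 0.2221]
tool_rot: [0.998, 0.065, -0.0, -0.0]
ft_force: [0.9, -0.4, 0.1]
grip_width: 0.0003
grip_force: 0.0
```

```bash
python3 - <<'E'
from h import *
print(status.get_obs()['position'])
im,d,p=shot('wrist','w1'); print(p['camera_from_world'])
z=load('w1');c=cloud(z)
th=np.deg2rad(7.4);co,s=np.cos(th),np.sin(th)
q=c.reshape(-1,3);u=q[:,0]*co+q[:,1]*s;v=-q[:,0]*s+q[:,1]*co
m=(q[:,2]>.077)&(q[:,2]<.087)&(u>.56)&(u<.64)
for a in np.arange(-.36,-.12,.02):
    k=m&(abs(v-a)<.01); print(round(a,2),k.sum(),np.percentile(u[k],[5,50,95]).round(4) if k.sum() else '')
E
```

```text
[ 0.58994845 -0.1820848   0.22209972]
[[ 0.12917985 -0.99162048 -0.00118124 -0.25664568]
 [ 0.94617981  0.12361653 -0.2991032  -0.49944693]
 [ 0.29674288  0.03752044  0.95422004 -0.55935371]
 [ 0.          0.          0.          1.        ]]
-0.36 0 
-0.34 305 [0.6109 0.617  0.6372]
-0.32 214 [0.6101 0.6138 0.617 ]
-0.3 212 [0.6101 0.6138 0.617 ]
-0.28 216 [0.6101 0.6138 0.617 ]
-0.26 255 [0.6107 0.6162 0.6364]
-0.24 205 [0.6102 0.6195 0.6379]
-0.22 188 [0.6093 0.6128 0.6154]
-0.2 189 [0.6093 0.6128 0.6154]
-0.18 191 [0.6092 0.6129 0.6154]
-0.16 185 [0.6093 0.6128 0.6154]
-0.14 754 [0.5662 0.6138 0.6371]
```

View pics/w1.png

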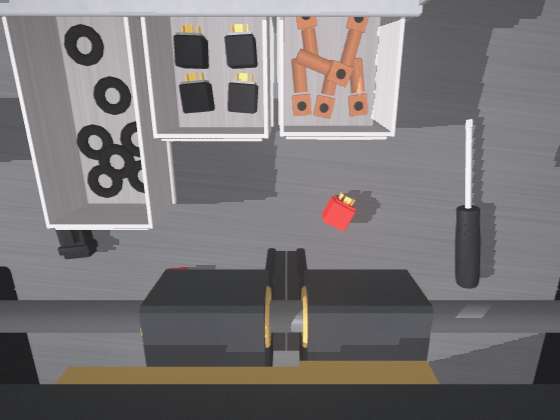

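The wrist view confirms it: the black relays with brass blades are in the middle tray at (215,75), with their lip at row 137. The red look-alike lies on the bench at (340,212). I'll move behind the lip, well above the relay tops.

Emit:
arm_command(deltas=[-1, 0.036, -0.031, 0, 0, -1, 0.037, -0.032, 0, 0, -1, 0, 0, 0.04, 0, -1, 0, 0, 0.04, 0, -1, 0, 0, 0, 0, -1, 0, 0, 0, 0])

```text
time: 2.4
position: [0.6542, -0.1122, 0.1435]
tool_rot: [0.998, 0.065, 0.001, 0.0]
ft_force: [0.6, 0.0, 0.4]
grip_width: 0.0001
grip_force: 0.0
```

Emit:
arm_command(deltas=[-1, 0, 0, 0.03, 0, -1, 0, 0, 0.03, 0, -1, 0, 0, 0.025, 0, -1, 0, 0, 0, 0, -1, -0.008, 0, 0, 0, -1, -0.008, 0, 0, 0, -1, -0.008, 0, 0, 0, -1, -0.008, 0, 0, 0, -1, 0, 0, 0, 0])

```text
time: 3.52
position: [0.6202, -0.1158, 0.0576]
tool_rot: [0.998, 0.065, -0.001, -0.0]
ft_force: [0.6, -0.6, 0.1]
grip_width: 0.0004
grip_force: 0.2
```

Emit:
arm_command(deltas=[-1, -0.008, 0, 0, 0, -1, -0.01, 0, 0, 0, -1, -0.01, 0, 0, 0])

```text
time: 3.9
position: [0.5933, -0.1194, 0.0575]
tool_rot: [0.998, 0.065, -0.0, -0.0]
ft_force: [3.8, 1.0, 2.1]
grip_width: 0.0004
grip_force: 1.5
```

```bash
cat > lips.py <<'E'
from h import *
def lips(f,n='scene'):
    shot(n,f);c=cloud(load(f)).reshape(-1,3)
    th=np.deg2rad(7.4);co,s=np.cos(th),np.sin(th)
    u=c[:,0]*co+c[:,1]*s;v=-c[:,0]*s+c[:,1]*co
    for nm,a in(('grommet',-.088),('relay',-.194),('lug',-.30)):
        for off in(-.03,.0,.03):
            m=(c[:,2]>.074)&(c[:,2]<.088)&(abs(v-a-off)<.01)&(u<.66)&(u>.4)
            print(nm,off,m.sum(),np.percentile(u[m],[5,50,95]).round(4) if m.sum() else '')
E
python3 - <<'E'
from lips import *
print({k:status.get_obs()[k] for k in('position','ft_force')})
lips('s2')
E
```

```text
{'position': array([ 0.59330809, -0.11936006,  0.0575003 ]), 'ft_force': array([3.76576279, 1.03038517, 2.06384634])}
grommet -0.03 0 
grommet 0.0 0 
grommet 0.03 8 [0.5277 0.5317 0.5334]
relay -0.03 8 [0.5606 0.5612 0.5622]
relay 0.0 0 
relay 0.03 0 
lug -0.03 59 [0.61   0.6154 0.6171]
lug 0.0 56 [0.6102 0.6151 0.6168]
lug 0.03 55 [0.6105 0.6147 0.6172]
```

It is hooked: the relay lip is at u≈.561, so it's about 50 mm out. I'll keep drawing.

Emit:
arm_command(deltas=[-1, -0.009, 0, 0, 0, -1, -0.009, 0, 0, 0, -1, -0.009, 0, 0, 0, -1, -0.009, 0, 0, 0, -1, -0.009, 0, 0, 0, -1, -0.008, 0, 0, 0, -1, -0.006, 0, 0, 0, -1, -0.004, 0, 0, 0, -1, -0.003, 0, 0, 0])

```text
time: 5.08
position: [0.5292, -0.1281, 0.0576]
tool_rot: [0.998, 0.064, 0.001, 0.0]
ft_force: [6.7, 4.0, -3.6]
grip_width: 0.0009
grip_force: 3.9
```

Emit:
arm_command(deltas=[-1, -0.003, 0, 0, 0, -1, -0.003, 0, 0, 0])

```text
time: 5.32
position: [0.5293, -0.1288, 0.0582]
tool_rot: [0.998, 0.063, 0.007, 0.001]
ft_force: [18.2, 10.1, -9.0]
grip_width: 0.0006
grip_force: 10.0
```

Force rises with no motion, so this is the stop. I'll back off, lift and check.

Emit:
arm_command(deltas=[-1, 0.008, 0, 0, 0, -1, 0.007, 0, 0, 0, -1, 0, 0, 0, 0, -1, 0, 0, -0.04, 0, -1, 0, 0, -0.06, 0, -1, 0, 0, -0.04, 0, -1, -0.06, 0, 0, 0, -1, -0.06, 0, 0, 0, -1, 0, 0, 0, 0])

```text
time: 6.45
position: [0.4122, -0.1404, 0.1969]
tool_rot: [0.998, 0.064, -0.003, -0.002]
ft_force: [0.2, -0.9, -0.4]
grip_width: 0.0006
grip_force: 0.0
```

```bash
python3 - <<'E'
from lips import *
print({k:status.get_obs()[k] for k in('position','ft_force')})
lips('s3');lips('w3','wrist')
E
```

```text
{'position': array([ 0.41220365, -0.14036904,  0.19687517]), 'ft_force': array([ 0.15830733, -0.87092429, -0.36771051])}
grommet -0.03 39 [0.5281 0.5331 0.5344]
grommet 0.0 37 [0.5274 0.5329 0.5348]
grommet 0.03 34 [0.5275 0.5327 0.5348]
relay -0.03 46 [0.4911 0.4957 0.4975]
relay 0.0 44 [0.4912 0.4958 0.4974]
relay 0.03 41 [0.4907 0.4957 0.4976]
lug -0.03 60 [0.6101 0.6152 0.6169]
lug 0.0 58 [0.6105 0.6152 0.6169]
lug 0.03 53 [0.6101 0.6152 0.617 ]
grommet -0.03 379 [0.5275 0.5305 0.534 ]
grommet 0.0 375 [0.5275 0.5305 0.534 ]
grommet 0.03 378 [0.5276 0.5306 0.5341]
relay -0.03 297 [0.4901 0.4933 0.4967]
relay 0.0 304 [0.4901 0.4933 0.4967]
relay 0.03 306 [0.4901 0.4934 0.4968]
lug -0.03 0 
lug 0.0 0 
lug 0.03 0
```

View pics/w3.png

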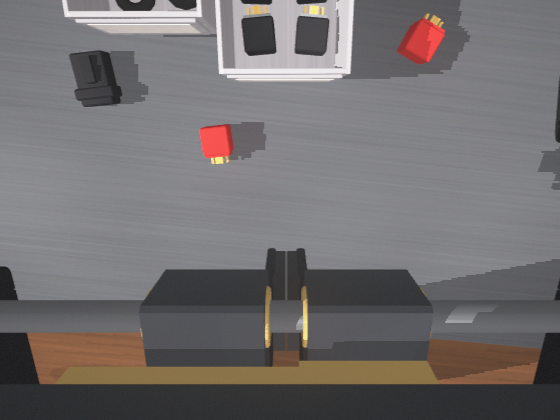

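The relay tray is 119.5 mm out relative to the lug front, and its relays are in place. Now I'll push the grommet tray; the plug at (95,75) and the red decoy at (216,142) stay clear of the path.

Emit:
arm_command(deltas=[-1, 0.052, -0.03, 0, 0, -1, 0.052, -0.03, 0, 0, -1, 0, -0.039, 0.02, 0, -1, 0, 0, 0.05, 0, -1, 0, 0, 0.04, 0, -1, 0, 0, 0.032, 0, -1, 0, 0, 0, 0])

```text
time: 7.42
position: [0.5084, -0.0301, 0.0532]
tool_rot: [0.998, 0.065, -0.002, -0.001]
ft_force: [0.1, 1.1, -0.5]
grip_width: 0.0005
grip_force: 0.0
```

Emit:
arm_command(deltas=[-1, 0.01, 0, 0, 0, -1, 0.01, 0, 0, 0, -1, 0.01, 0, 0, 0, -1, 0.01, 0, 0, 0, -1, 0.01, 0, 0, 0, -1, 0.01, 0, 0, 0, -1, 0.01, 0, 0, 0, -1, 0.01, 0, 0, 0, -1, 0.008, 0, 0, 0, -1, 0.004, 0, 0, 0])

```text
time: 8.68
position: [0.6007, -0.0187, 0.0554]
tool_rot: [0.998, 0.065, 0.0, -0.0]
ft_force: [-3.4, -0.1, 1.7]
grip_width: 0.0005
grip_force: 1.3
```

Emit:
arm_command(deltas=[-1, 0.003, 0, 0, 0, -1, 0.003, 0, 0, 0])

```text
time: 8.93
position: [0.6058, -0.018, 0.0555]
tool_rot: [0.998, 0.065, -0.0, -0.0]
ft_force: [-3.8, -0.4, 1.2]
grip_width: 0.0006
grip_force: 1.3
```

Emit:
arm_command(deltas=[-1, 0.003, 0, 0, 0, -1, 0.003, 0, 0, 0])

```text
time: 9.18
position: [0.6065, -0.0177, 0.0552]
tool_rot: [0.998, 0.066, -0.006, -0.0]
ft_force: [-14.7, -4.8, 10.0]
grip_width: 0.0007
grip_force: 7.6
```

Home stop reached. I'll retreat, lift and check.

Emit:
arm_command(deltas=[-1, -0.01, 0, 0, 0, -1, -0.025, 0, 0, 0, -1, -0.03, 0, 0, 0, -1, 0, 0, -0.05, 0, -1, 0, 0, -0.06, 0, -1, -0.05, 0, -0.04, 0, -1, -0.05, 0, 0, 0, -1, -0.03, 0, 0, 0, -1, 0, 0, 0, 0])

```text
time: 10.3
position: [0.4186, -0.0422, 0.205]
tool_rot: [0.998, 0.064, 0.001, 0.0]
ft_force: [0.8, 0.3, -0.5]
grip_width: 0.0005
grip_force: 0.0
```

```bash
python3 - <<'E'
from lips import *
print({k:status.get_obs()[k] for k in('time','position','ft_force')})
lips('s4')
E
```

```text
{'time': 10.3, 'position': array([ 0.41863258, -0.0422312 ,  0.205044  ]), 'ft_force': array([ 0.81019571,  0.28905857, -0.47582788])}
grommet -0.03 39 [0.61   0.6147 0.6169]
grommet 0.0 37 [0.6105 0.6149 0.6172]
grommet 0.03 37 [0.6103 0.6146 0.6172]
relay -0.03 43 [0.4914 0.4961 0.4978]
relay 0.0 42 [0.4909 0.4959 0.4977]
relay 0.03 42 [0.4907 0.4958 0.4974]
lug -0.03 58 [0.6104 0.6148 0.6172]
lug 0.0 59 [0.6102 0.6151 0.6172]
lug 0.03 52 [0.6106 0.6151 0.6171]
```

View pics/s4.png

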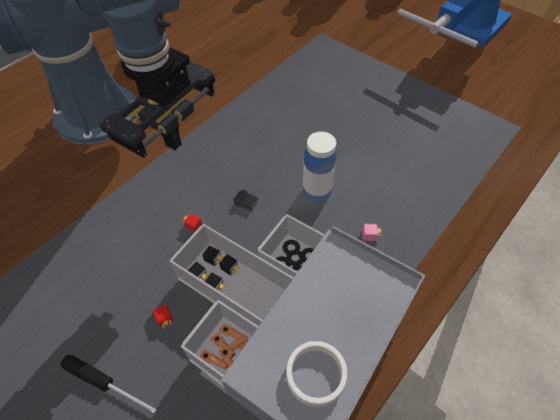

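The picture shows the grommet tray home (295,245), level with the lug tray (225,345). The relay tray is fully out with its four relays inside (215,265), and the bystanders haven't moved.

```bash
python3 -c "
from rig import order; print(order.hand_in())"
```

```text
the job is handed in; nothing more can be done
None
```

The relay tray is drawn out to its stop with all four relays in it, the grommet tray is pushed fully home, and nothing else on the bench moved; the job was handed in at about 10.4 s of the 43 s allowed.

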